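# Line up the recording console

## Robot

A 6-joint arm with a two-finger parallel gripper is mounted at the origin on a cart in front of the work surface, level with it; the furniture and walls round the work are solid. World frame = base frame: x ahead of the robot, y to its left, z up, the work surface at z = 0. Lengths are in mm, angles in rad, forces in N, time in s.
With the tool pointing down it reaches from about 400 to 925 mm from the base axis. Payload 12.5 kg.
Tool frame: the origin (TCP) lies midway between the tips of the shut fingers; the grasp point (between the pads) lies 19 mm behind it (env.pinch_z is the z of the grasp point in the tool frame, in mm); z points along the fingers, y is the line along which they close (so a half turn about z gives the same grasp; the last joint's range is limited). The gripper opens to 95 mm and grips with 3 to 60 N. Pads are 20 mm wide; open, the fingers measure 119 mm over their backs; the gripper's body (75 mm by 180 mm) begins 59 mm behind the grasp point.
Start: joints at [1.052, 0.491, 1.559, -0, 1.092, -0.106], TCP at [250.721, 572.526, 214.661] pointing down, gripper open.
Joint ranges: [-3.1, 3.1], [-0.84, 2.19], [0.05, 2.79], [-1.13, 4.28], [0.06, 2.93], [-2.69, 2.69]. Speed limits (rad/s): [2.22, 2.22, 2.79, 3.14, 3.14, 3.14].

## Interface

Orientations are given as [roll, pitch, yaw] about the fixed x, y, z axes, in that order (R = Rz(yaw) Ry(pitch) Rx(roll)).
In Python, from cell import env, eyes gives the robot as it stands.
- The arm moves only by the shell command python3 -m inch 'ROWS'. ROWS is JSON, a list of rows, each a list of 3 entries, a list of its own where there are three numbers: the shift along the tool's x, y, z in units of 60 mm (1.0 is 60 mm), then the turn about the tool's z in units of 5 degrees (1.0 is 5 degrees), then the closure, from -1 (fully open) to 1 (shut). In form: [[[tx, ty, tz], turn, claw], ...]. A call has exactly 10 rows; each row shifts and turns the commanded pose from where the row before left it, along the tool's axes as they then stand; what a row does not reach is not made up. A row lasts 1/8 s, in which the tool goes at most 62.5 mm and 10.7 degrees, less where a joint would pass 70% of its speed; a pose out of reach is approached as far as the arm can. A call is refused whole if a number of a shift passes 1 or a number of a turn 1, either way. A call with a gripper value outside its range is refused whole. The fingers move at their own pace and stop on an object; the grip force is fixed at half the most. Time passes only in rows, so rows that do not move let the fingers close, or fill a call up. It gives the time, the measured TCP pose, the force, the opening and the grip force at its end, in the units of the state.
- env.state(): the state, without advancing time (a new reading comes with each control period).
- eyes.read_camera(name): name is "scene" or "top" or "wrist"; returns a dict with "pixels" (400x640x3 uint8, red, green, blue), "fx", "fy", "cx", "cy" (pixels), "extrinsics" (4x4, takes a point from world to camera coordinates). Camera axes: x right, y down, z forward; pixel columns grow to the right and rows downward; lengths in mm; the calibration is good to about 2 mm. A picture is of the moment at which its call begins. There is no depth.
- env.job_done(): hands the job in; it is judged then, once.
Trained networks look in a picture, given as the dict that the camera call returned (one of the last four; its "shot" number tells which), for a name from the list of things; names that differ only in an ending like _2 or _b are one class to them, and where a whole thing is asked for, a point or a joint stands for the part that bears it (a point fixed in the world has none). Each returns a list of dicts, best first, with "score" (0 to 1); they miss things now and then, are a little off and sometimes report something else, mostly with a low value. They report only what shows in the picture. A call takes as long as a camera call.
- eyes.boxes_of(name, picture): "centre" ([row, column] in pixels, amid what is visible of it).
- eyes.cut_out(name, picture): "mask" (400x640 bool, what is visible of it) and "centre" ([row, column] in pixels, amid what is visible of it).
- eyes.spot_point(name, picture): "centre" ([row, column] in pixels: a listed point, or the origin of a listed thing).
The state is a dict: "t": time; "joints": joint angles; "qvel": joint speeds; "tau": joint torques, N m; "eef_pos": TCP position; "tcp_rot": TCP orientation; "ft_force": force on the tool from outside, world axes, zero at the start; "moment": the same for the moment, N m; "opening": opening from 0.0 (shut) to 1.0 (fully open); "grip_force": force on a finger pad.
Only numpy, scipy, OpenCV 4.12 (cv2) and the standard library are available. Lean on these libraries where they do the work, as an engineer would, in place of code of your own. Each camera call takes 0.05 s, during which the arm holds its last target. There are 200 camera calls.

## Task

Line up the voice-recording console before a session: first roll the headphone volume wheel near the console's front edge all the way down to its stop (towards you), so that the line-up tone does not blast in the headphones. Then bring the meter needle onto the long bold mark by turning only the small inner knob of the double knob; the wider tone ring round its foot stays at the setting it has. Leave the microphone, hub and pen where they are, and let go of everything.

Things in the scene. Friction and masses are not known exactly. Their poses are not given: they have to be found in the camera images.
- console: Grey wedge-shaped recording console between wooden cheeks, 147 deep (x) x 220 wide (y); stands fast, cannot move. Origin: centre of underside; x to its rear, y to its left. Flat top panel rises rearward at 20 degrees, from 32 to 83 mm high; cheeks 4 mm higher. Left half: needle meter (window 6 mm proud), thumbwheel in front of it; right half: double knob, two unused keys in front of it.
- gain_top (a point): Centre of the inner (gain) knob's top face; fixed to the panel: z out along the knobs' axis, x up the slope, y left. Knob: ribbed aluminium cylinder, 18 mm diameter, 18 mm high, 0.02 Nm to turn, clockwise from above = more gain, 4.7 rad of travel, independent of the outer ring. Outer ring's top face is 19 mm below this point, the panel 32 mm.
- tone_line (a point): Outer end of the white line on the top face of the outer (tone) ring, 16.5 mm from the axis. The ring is black, 38 mm in diameter, its top 13 mm above the panel; it turns at a touch (0.006 Nm) and must stay as it is.
- wheel_top (a point): Middle of the thumbwheel's exposed crown; fixed to the panel (z out of it, x up the slope, y left). Wheel: ribbed black disc, 28 mm diameter, 9 mm wide, axle along y; only a segment 4.5 mm high stands out of its slot, so it cannot be pinched. A fingertip pressed on the crown (2 N or more) and drawn along x rolls it; about 1 N at the rim; the wheel does not give inward.
- phones_wheel (a joint): Turn of the headphone wheel, rad: 0 = right down, at its hard stop; 4.2 = loudest. Drawing the crown down the slope (-x of wheel_top, towards the front) lowers it, 1 rad per 14 mm of draw without slip. At 0 a white line across the rim lies at the top of the crown.
- needle_tip (a point): Tip of the black meter needle, 40 mm from its pivot, which lies in front of the scale: the needle points up the slope and swings right (-y of gain_top) as gain grows. It follows the knob at once, about 0.28 rad (11 mm at the tip) per rad of the inner knob. The turn needed differs each time: 1.5 to 3.0 rad clockwise.
- lineup_mark (a point): The long bold mark on the meter scale, where the heavy arc begins, taken at the radius of the needle tip (0.30 rad right of the meter's middle): with the needle on the mark, this point and the needle tip coincide. Axes as gain_top's.
- microphone: Desk microphone on a round foot 84 mm across, 180 mm high, left of the console. Origin under its foot.
- usb_hub: Small black hub, 24 x 72 x 11 mm, right of the console. Origin: centre of its underside.
- pen: Black pen, 12 x 145 x 9 mm, lying in front of the console. Origin: centre of its underside.

How it is judged (in metres and radians):
On the way, in this order (a step that is already met when the one before it is completed fails the run):
1. the headphone wheel is rolled down to its stop (value of joint phones_wheel below 0.12 rad), for 0.2 s.
2. the needle stands on the long bold mark (distance between needle_tip and lineup_mark below 0.0025 m), for 0.3 s.
At the end, for the whole second after the job is handed in: The headphone wheel is within 0.12 rad of its lower stop, the needle tip within 2.5 mm of the long bold mark, and the outer ring's line within 3 mm (10 degrees) of where it stood (value of joint phones_wheel below 0.12 rad and distance between needle_tip and lineup_mark below 0.0025 m and distance of tone_line from where it was at the start of the episode below 0.003 m); the robot touches nothing.
It fails at once if the outer ring is turned (its line moves more than 4 mm) (distance of tone_line from where it was at the start of the episode above 0.004 m).
It fails at once if the microphone, hub or pen is pushed more than 20 mm (distance of any of microphone, usb_hub, pen from where it was at the start of the episode above 0.02 m).
It also fails if it takes over 72 s, if anything falls off the work surface, if the arm or the gripper's body presses on something with over 40 N, if the wrist force passes 120 N, or if a joint passes its speed limit or range.

## Working session

There is one attempt and no reset: what is moved stays moved. The work goes in short steps, Python scripts to look and compute and a shell command to move; the robot and the scene stay as the last step left them, time stands still between calls to the robot, and variables do not carry over. Pictures are saved under pics/ and viewed, at most 10 in all, crops included, and the job is handed in when it is done.

```bash
ls; mkdir -p pics; cat > h.py <<'E'
import numpy as np, cv2
from cell import env, eyes
from scipy.spatial.transform import Rotation as Rn
def ray(p,rc):
    E=np.array(p["extrinsics"]);R=E[:3,:3];t=E[:3,3]
    d=R.T@np.array([(rc[1]-p["cx"])/p["fx"],(rc[0]-p["cy"])/p["fy"],1.]);return -R.T@t,d/np.linalg.norm(d)
def tri(rs):
    A=sum(np.eye(3)-np.outer(d,d) for o,d in rs);b=sum((np.eye(3)-np.outer(d,d))@o for o,d in rs)
    x=np.linalg.solve(A,b);return x,[round(float(np.linalg.norm((np.eye(3)-np.outer(d,d))@(x-o))),1) for o,d in rs]
def proj(p,X):
    E=np.array(p["extrinsics"]);c=E[:3,:3]@np.array(X)+E[:3,3];return np.array([p["fy"]*c[1]/c[2]+p["cy"],p["fx"]*c[0]/c[2]+p["cx"]])
E
python3 - <<'E'
from h import *
P={c:eyes.read_camera(c) for c in("scene","top","wrist")}
for c,p in P.items():
    cv2.imwrite(f"pics/{c}0.png",p["pixels"][:,:,::-1]); print(c,p["fx"],np.round(ray(p,[p["cy"],p["cx"]]),2).tolist())
for n in "console gain_top tone_line wheel_top needle_tip lineup_mark microphone usb_hub pen".split():
    rs=[]
    for c,p in P.items():
        r=eyes.spot_point(n,p)
        if r:
            print(n,c,np.round(r[0]["centre"],1),round(r[0]["score"],2))
            if r[0]["score"]>.4: rs.append(ray(p,r[0]["centre"]))
    if len(rs)>1: x,e=tri(rs);print("   ",x.round(1),e)
print(env.pinch_z,env.state())
E
```

```text
pics
scene 490.69624763794906 [[-55.84, -349.84, 888.9], [0.5, 0.41, -0.76]]
top 495.1084745426618 [[389.22, 91.27, 1312.25], [0.07, -0.0, -1.0]]
wrist 301.3328458435452 [[182.93, 600.62, 382.75], [0.24, -0.11, -0.97]]
console scene [258.1 386.2] 0.87
console top [192.2 362.8] 0.7
    [501.7 -45.6 -18.4] [0.5, 0.5]
gain_top scene [242.3 406.9] 0.84
gain_top top [190.3 388.4] 0.87
    [495.9 -94.7  90. ] [4.4, 4.4]
tone_line scene [240.8 413.3] 0.67
tone_line top [185.6 388.3] 0.55
    [510.3 -98.   82.4] [1.3, 1.3]
wheel_top scene [241.8 357. ] 0.71
wheel_top top [206.6 343.6] 0.88
    [459.5   8.5  40.3] [0.8, 0.8]
needle_tip scene [239.8 413.9] 0.46
needle_tip top [206.4 346.2] 0.48
    [487.4 -45.2  71.2] [57.7, 57.7]
lineup_mark scene [213.2 386.3] 0.65
lineup_mark top [176.8 352.1] 0.65
    [533.  -10.2  81.8] [2.2, 2.2]
microphone scene [198.2 314.8] 0.55
usb_hub scene [298.2 452.9] 0.67
usb_hub top [193.7 428.7] 0.65
    [ 4.980e+02 -2.171e+02 -3.000e-01] [2.8, 2.8]
pen scene [294.6 365.7] 0.49
pen top [233.1 368.1] 0.52
    [394.5 -63.8 -16.2] [3.5, 3.5]
-18.8 {'t': 1.5, 'joints': array([ 1.05237292e+00,  4.90935687e-01,  1.55889092e+00, -2.63880390e-05,
        1.09167862e+00, -1.05607164e-01]), 'qvel': array([ 0.00069084, -0.00038792,  0.00065267, -0.00177512,  0.00067437,
        0.00017672]), 'tau': array([ 2.13006615e-04, -6.12467408e+01, -2.58428979e+01,  6.93328329e-02,
        4.45784605e-02, -1.07395756e-06]), 'eef_pos': array([250.74705803, 572.52556085, 214.64189295]), 'tcp_rot': array([3.14150819e+00, 3.25022324e-05, 2.72878857e+00]), 'ft_force': array([-0.07850162, -0.56344098,  0.5976947 ]), 'moment': array([-0.00946701, -0.02339121, -0.02346552]), 'grip_force': 0.0, 'opening': 1.001619048581663}
```

```bash
python3 - <<'E'
import cv2,numpy as np
a=cv2.imread("pics/scene0.png")[170:330,290:490];b=cv2.imread("pics/top0.png")[140:260,300:450]
a=cv2.resize(a,None,fx=3,fy=3,interpolation=2)[:,:];b=cv2.resize(b,None,fx=4,fy=4,interpolation=2)
cv2.imwrite("pics/a.png",a);cv2.imwrite("pics/b.png",b)
E
```

```text
(no output)
```

View pics/a.png

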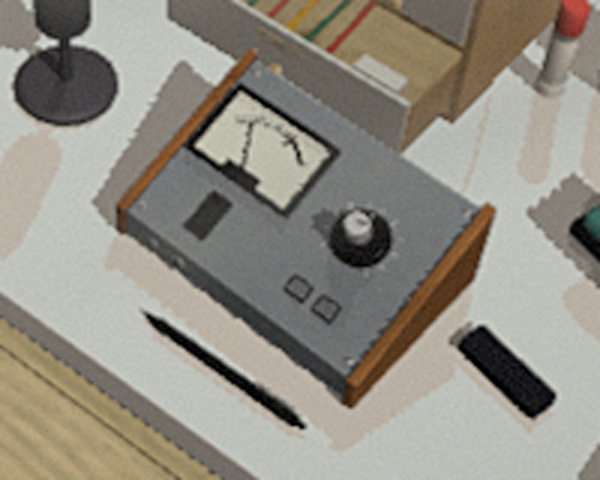

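View pics/b.png

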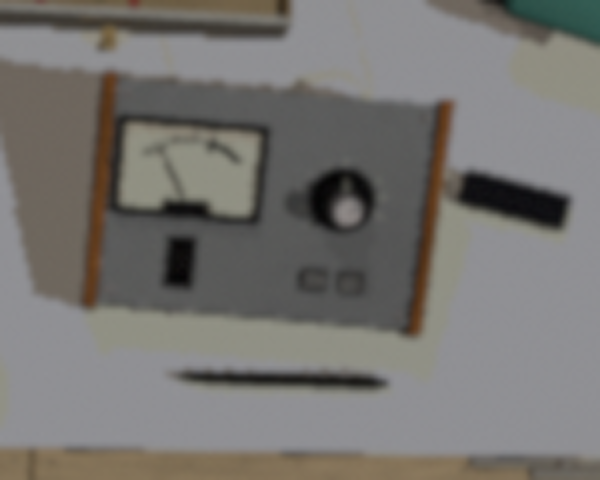

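The scene shows the console (yawed about -4°) with the wheel slot at about (357,241), the double knob at (408,245) and the needle left of the mark. The top view agrees: wheel at (344,205), knob at (387,191). Next I move above the console to look with the wrist camera.

```bash
python3 -m inch '[[[0,0,-1],0,-1],[[-0.6,-0.68,0],0,-1],[[-0.6,-0.68,0],0,0],[[-0.6,-0.68,0],0,1],[[-0.6,-0.68,0],0,1],[[-0.6,-0.68,0],0,1],[[-0.6,-0.68,0],0,1],[[-0.6,-0.68,0],0,1],[[-0.6,-0.68,0],0,1],[[-0.6,-0.68,0],0,1]]'; python3 -m inch '[[[-0.6,-0.68,0],0,1],[[-0.6,-0.68,0],0,1],[[-0.6,-0.68,0],0,1],[[0,0,0.8],-1,1],[[0,0,0.8],-1,1],[[0,0,0.2],-1,1],[[0,0,0],-0.85,1],[[0,0,0],0,1],[[0,0,0],0,1],[[0,0,0],0,1]]'
python3 - <<'E'
from h import *
print(env.state()['eef_pos'],env.state()['tcp_rot'],env.state()['ft_force'])
p=eyes.read_camera("wrist"); np.save("pics/w1.npy",p,allow_pickle=True)
cv2.imwrite("pics/w1.png",p["pixels"][:,:,::-1])
for n in "gain_top tone_line wheel_top needle_tip lineup_mark console".split():
    r=eyes.spot_point(n,p)
    for q in r[:1]: print(n,np.round(q["centre"],1),round(q["score"],2))
E
```

```text
t: 2.75
eef_pos: [400.5, 104.5, 275.0]
tcp_rot: [3.141, 0.001, 2.729]
ft_force: [0.6, 0.2, 0.7]
opening: 0.213
grip_force: 0.0
t: 4.0
eef_pos: [450.1, -49.3, 166.9]
tcp_rot: [-3.142, 0.001, 3.064]
ft_force: [0.2, 1.3, 0.3]
opening: 0.003
grip_force: 0.0
[450.12004077 -49.25186726 166.86334795] [-3.14156421e+00  6.18637642e-04  3.06389948e+00] [0.17020939 1.27226723 0.28882732]
gain_top [261.8 274.5] 0.72
wheel_top [207. 378.] 0.74
console [230.9 323.6] 0.82
```

View pics/w1.png

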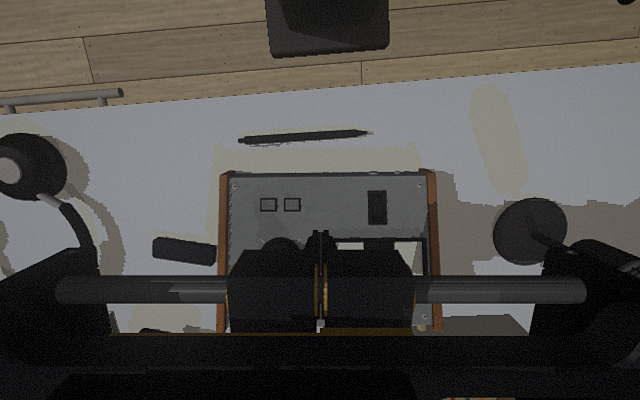

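```bash
python3 - <<'E'
from h import *
from scipy.optimize import least_squares
w=np.load("pics/w1.npy",allow_pickle=True).item()
s=eyes.read_camera("scene");t=eyes.read_camera("top")
# (cameras fixed) wheel & knob
print("wheel",tri([ray(s,[241.7,359.3]),ray(t,[205.5,345]),ray(w,[207,377])]))
print("wheel sw",tri([ray(s,[241.7,359.3]),ray(w,[207,377])]))
print("knob",tri([ray(s,[242.5,408.5]),ray(t,[192.2,387.2])]))
# console fit: cheek top corners (front z36,rear z87), half width 110
obs=[("w",(-73.5,110,36),(170,437)),("w",(-73.5,-110,36),(172,219)),
("t",(-73.5,110,36),(140+306/4,300+86/4)),("t",(-73.5,-110,36),(140+335/4,300+419/4)),("t",(73.5,110,87),(140+73/4,300+108/4)),("t",(73.5,-110,87),(140+101/4,300+452/4)),
("s",(-73.5,110,36),(170+205/3,290+119/3)),("s",(-73.5,-110,36),(170+385/3,290+347/3)),("s",(73.5,-110,87),(170+205/3,290+494/3)),("s",(73.5,110,87),(170+50/3,290+254/3))]
P=dict(w=w,t=t,s=s)
def tf(v,X):
    c,sn=np.cos(v[2]),np.sin(v[2]);return [v[0]+c*X[0]-sn*X[1],v[1]+sn*X[0]+c*X[1],X[2]]
f=lambda v:np.concatenate([proj(P[o[0]],tf(v,o[1]))-o[2] for o in obs])
r=least_squares(f,[500,-50,-.077],loss="soft_l1");print(r.x,r.fun.reshape(-1,2).round(1).tolist())
v=r.x; np.save("pose.npy",v)
# intersect rays with panel plane raised h along normal
def onpanel(p,rc,h):
    o,d=ray(p,rc);c,sn=np.cos(v[2]),np.sin(v[2])
    R=np.array([[c,sn,0],[-sn,c,0],[0,0,1]]);o=R@(o-[v[0],v[1],0]);d=R@d
    n=np.array([-np.sin(.349),0,np.cos(.349)]);q=np.array([-73.5,0,32])+n*h
    k=n@(q-o)/(n@d);return (o+k*d).round(1)
for nm,l,h in (("wheel",[(s,[241.7,359.3]),(t,[205.5,345]),(w,[207,377])],0),("knob",[(s,[242.5,408.5]),(t,[192.2,387.2])],32)):
    for p,rc in l: c=onpanel(p,rc,h);print(nm,c,np.round(tf(v,c),1))
E
```

```text
wheel (array([462.45410907,   5.26776534,  40.82095519]), [1.4, 0.7, 0.9])
wheel sw (array([463.76122057,   5.75839187,  38.61274169]), [1.0, 1.0])
knob (array([493.6618073 , -94.8768546 ,  91.21233065]), [0.2, 0.2])
[ 4.96477491e+02 -4.66737869e+01 -7.00825711e-02] [[0.7, 0.4], [0.2, -1.7], [0.6, -1.1], [0.9, 0.7], [-0.5, -1.1], [0.3, 0.8], [-1.2, -3.0], [0.3, 1.5], [1.2, -0.1], [-1.6, -2.5]]
wheel [-39.   46.5  44.5] [460.8   2.4  44.5]
wheel [-38.5  49.9  44.7] [461.6   5.8  44.7]
wheel [-38.7  49.6  44.7] [461.3   5.5  44.7]
knob [ -0.5 -48.6  92.6] [492.6 -95.1  92.6]
knob [  0.5 -48.2  93. ] [493.6 -94.8  93. ]
```

```bash
python3 -m inch '[[[-0.15,0.92,0],0,1],[[0,0,0.8],0,1],[[0,0,0.8],0,1],[[0,0,0.3],0,1],[[0,0,0],0,1],[[0,0,0.02],0,1],[[0,0,0.01],0,1],[[0,0,0.01],0,1],[[0,0,0],0,1],[[0,0,0],0,1]]'
```

```text
t: 5.7
eef_pos: [463.3, 5.1, 50.3]
tcp_rot: [3.142, 0.0, 3.065]
ft_force: [-0.2, -0.6, 1.2]
opening: 0.004
grip_force: 0.0
```

```bash
python3 -m inch '[[[0,0,0.01],0,1],[[0,0,0.01],0,1],[[0,0,0.01],0,1],[[0,0,0],0,1],[[0,0,0],0,1],[[0,0,0],0,1],[[0,0,0],0,1],[[0,0,0],0,1],[[0,0,0],0,1],[[0,0,0],0,1]]'
```

```text
t: 6.95
eef_pos: [463.3, 5.1, 48.4]
tcp_rot: [3.142, 0.0, 3.065]
ft_force: [0.2, -0.5, 1.7]
opening: 0.002
grip_force: 1.0
```

```bash
python3 -m inch '[[[0,0,0.01],0,1],[[0,0,0.01],0,1],[[0,0,0],0,1],[[0,0,0],0,1],[[0,0,0],0,1],[[0,0,0],0,1],[[0,0,0],0,1],[[0,0,0],0,1],[[0,0,0],0,1],[[0,0,0],0,1]]'
```

```text
t: 8.2
eef_pos: [463.7, 5.1, 48.1]
tcp_rot: [3.142, 0.002, 3.065]
ft_force: [-2.0, 0.1, 16.9]
opening: 0.006
grip_force: 8.5
```

```bash
python3 -m inch '[[[0.03,0,0],0,1],[[0.03,0,0],0,1],[[0.03,0,0],0,1],[[0.03,0,0],0,1],[[0.03,0,0],0,1],[[0.02,0,0],0,1],[[0,0,0],0,1],[[0,0,0],0,1],[[0,0,0],0,1],[[0,0,0],0,1]]'; python3 - <<'E'
from h import *
s=eyes.read_camera("scene");cv2.imwrite("pics/s2.png",cv2.resize(s["pixels"][190:290,310:440,::-1],None,fx=5,fy=5,interpolation=2))
E
```

```text
t: 9.45
eef_pos: [453.3, 5.8, 47.5]
tcp_rot: [-3.142, 0.001, 3.065]
ft_force: [-1.0, -1.5, 7.1]
opening: 0.003
grip_force: 4.6
```

View pics/s2.png

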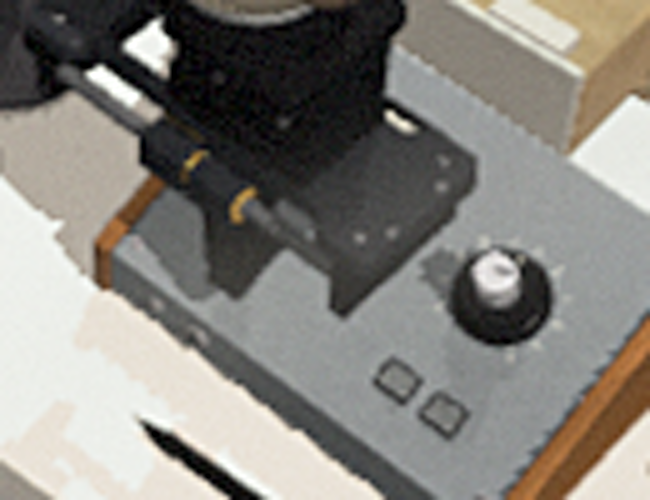

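```bash
for i in 1 2; do python3 -m inch '[[[0,0,-0.08],0,1],[[-0.16,0,0],0,1],[[0,0,0.08],0,1],[[0,0,0],0,1],[[0.03,0,0],0,1],[[0.03,0,0],0,1],[[0.03,0,0],0,1],[[0.03,0,0],0,1],[[0.04,0,0],0,1],[[0,0,0],0,1]]'; done
python3 -m inch '[[[0,0,-0.8],0,1],[[0.6,0,-0.8],0,1],[[0.6,0,0],0,1],[[0,0,0],0,1],[[0,0,0],0,1],[[0,0,0],0,1],[[0,0,0],0,1],[[0,0,0],0,1],[[0,0,0],0,1],[[0,0,0],0,1]]'
python3 - <<'E'
from h import *
s=eyes.read_camera("scene");a=cv2.resize(s["pixels"][190:290,310:440,::-1],None,fx=4,fy=4,interpolation=2)
s=eyes.read_camera("wrist");w=s["pixels"];cv2.imwrite("pics/w3f.png",w)
print([ (np.round(q["centre"]),q["score"]) for q in eyes.spot_point("wheel_top",s)[:1]])
v=np.load("pose.npy");r,c=proj(s,[461,5.5,45]).astype(int);print(r,c)
b=cv2.resize(w[max(r-40,0):r+40,max(c-40,0):c+40,::-1],(400,400),interpolation=2)
cv2.imwrite("pics/s3.png",a);cv2.imwrite("pics/w3.png",b)
E
```

```text
t: 10.75
eef_pos: [453.4, 5.8, 47.4]
tcp_rot: [-3.141, 0.001, 3.065]
ft_force: [-1.0, -2.4, 9.0]
opening: 0.004
grip_force: 6.0
t: 12.0
eef_pos: [454.8, 5.7, 47.7]
tcp_rot: [-3.141, 0.004, 3.065]
ft_force: [2.6, -0.0, 11.3]
opening: 0.004
grip_force: 5.8
t: 13.25
eef_pos: [381.3, 11.4, 143.2]
tcp_rot: [3.141, -0.0, 3.065]
ft_force: [-0.4, 0.1, 1.0]
opening: 0.003
grip_force: 0.0
[(array([314., 140.]), 0.19)]
284 321
```

View pics/w3.png

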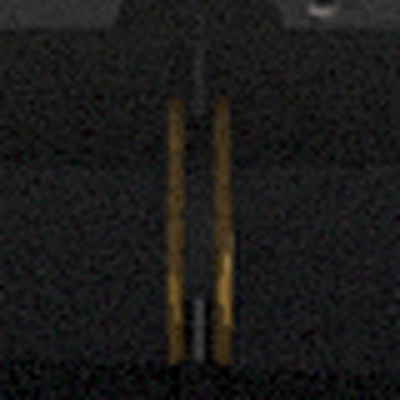

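View pics/s3.png

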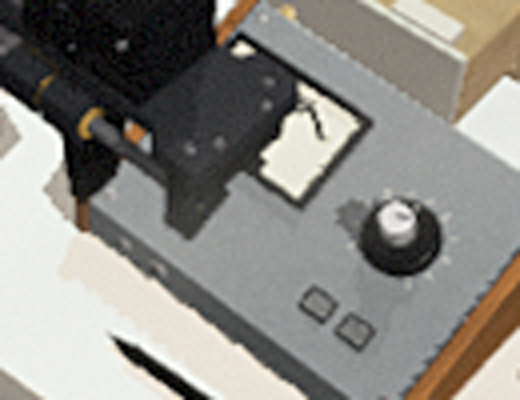

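Both views are blocked by the gripper, so I step aside to see the wheel.

```bash
python3 -m inch '[[[-0.55,-0.4,-0.2],0,1],[[-0.55,-0.5,-0.2],0,1],[[0,0,0],0,1],[[0,0,0],0,1],[[0,0,0],0,1],[[0,0,0],0,1],[[0,0,0],0,1],[[0,0,0],0,1],[[0,0,0],0,1],[[0,0,0],0,1]]'
python3 - <<'E'
from h import *
s=eyes.read_camera("wrist");w=s["pixels"]
r,c=proj(s,[461,5.5,46]).astype(int);print(r,c)
o=np.load("pics/w1.npy",allow_pickle=True).item();ro,co=proj(o,[461,5.5,46]).astype(int)
f=lambda im,r,c:cv2.resize(im[r-25:r+25,c-25:c+25,::-1],(390,390),interpolation=2)
t=eyes.read_camera("scene");rt,ct=proj(t,[461,5.5,46]).astype(int);print(rt,ct)
cv2.imwrite("pics/w4.png",np.hstack([f(o["pixels"],ro,co),f(w,r,c)]))
print(w[r-22:r+22,c-3:c+4].mean(axis=(1,2)).round().astype(int))
print(o["pixels"][ro-22:ro+22,co-3:co+4].mean(axis=(1,2)).round().astype(int))
E
```

```text
t: 14.65
eef_pos: [442.9, -47.5, 167.2]
tcp_rot: [3.141, 0.0, 3.065]
ft_force: [-0.8, -0.2, 0.2]
opening: 0.004
grip_force: 0.0
214 375
240 358
[ 90  90  92  93  88  63  27  30  30  27  25  27  27  28  31  28  29  30
  29  26  31  80 140  61  22  29  32  29  25  29  26  27  27  19  20  23
  24  26  21  44  95  87  85  83]
[91 90 90 93 91 63 26 31 33 27 26 23 28 27 33 28 31 28 30 31 28 26 33 31
 30 29 30 28 28 26 28 24 23 21 24 18 24 26 23 36 77 90 86 84]
```

View pics/w4.png

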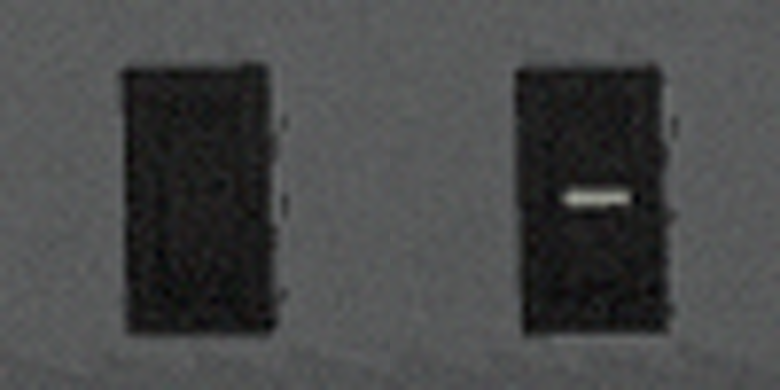

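```bash
python3 - <<'E'
from h import *
s=eyes.read_camera("wrist")
c0=np.array([461.4,5.5,44.6]);n=np.array([-.342*.9976,.342*.07,.94]);u=np.array([.94*.9976,-.94*.07,.342])
for d in(-20,20,0): print(d,proj(s,c0+u*d).round(1))
for a in(-.3,-.15,0,.15,.3): print(a,proj(s,c0-9.5*n+14*(n*np.cos(a)+u*np.sin(a))).round(1))
E
```

```text
-20 [194.3 374.9]
20 [233.9 375.8]
0 [214.  375.4]
-0.3 [209.6 376. ]
-0.15 [211.6 376.1]
0 [213.7 376.2]
0.15 [215.9 376.2]
0.3 [217.9 376.2]
```

Wheel is at its stop: the white line is at the crown centre, row 213.9 against 214.0 predicted. Now the knob.

```bash
python3 -m inch '[[[-0.93,-0.72,0],0,0.16],[[0,0,0.3],-1,0.16],[[0,0,0.3],-1,0.16],[[0,0,0.3],-1,0.16],[[0,0,0],-1,0.16],[[0,0,0],-1,0.16],[[0,0,0],0,0.16],[[0,0,0],0,0.16],[[0,0,0],0,0.16],[[0,0,0],0,0.16]]'
python3 - <<'E'
from h import *
st=env.state();yaw=st['tcp_rot'][2];d=np.array([495,-95.1,83.5])-st['eef_pos']
X=np.array([np.cos(yaw),np.sin(yaw)]);Y=np.array([np.sin(yaw),-np.cos(yaw)])
print(yaw,d,"units",X@d[:2]/60,Y@d[:2]/60,-d[2]/60)
s=eyes.read_camera("scene");cv2.imwrite("pics/s5.png",cv2.resize(s["pixels"][190:270,330:440,::-1],None,fx=6,fy=6,interpolation=2))
for n in ("needle_tip","lineup_mark","tone_line","gain_top"): print(n,[(np.round(q["centre"],1),round(q["score"],2)) for q in eyes.spot_point(n,s)[:2]])
E
```

```text
t: 16.05
eef_pos: [489.3, -89.5, 113.3]
tcp_rot: [-3.142, 0.0, -2.783]
ft_force: [-0.2, -0.1, 0.5]
opening: 0.422
grip_force: 0.0
-2.7826226805093253 [  5.70902774  -5.64789081 -29.76898124] units -0.05601614724137237 -0.12155880701557466 0.4961496874138684
needle_tip []
lineup_mark [(array([212.7, 383. ]), 0.67)]
tone_line [(array([241.1, 414.2]), 0.47)]
gain_top [(array([244.3, 406.3]), 0.98), (array([293.7, 361.7]), 0.21)]
```

View pics/s5.png

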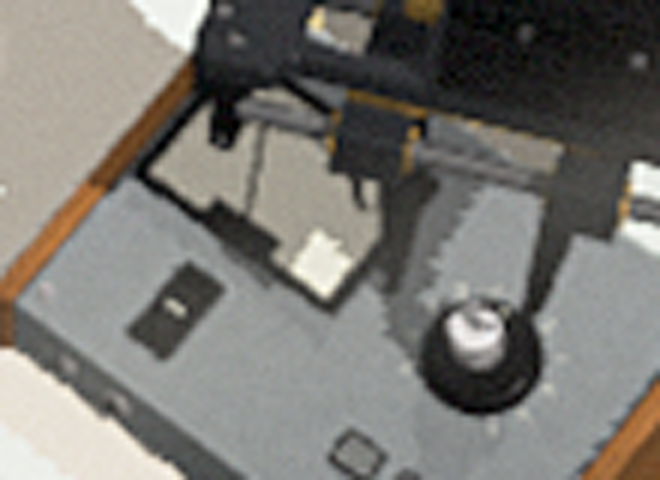

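```bash
cat >> h.py <<'E'
def rect(p,h=4,x0=0,y0=0,sx=80,sy=80,k=6):
    """warp to panel plane: console u (upslope) rows, y cols; scale k px/mm. covers u from x0..x0+sx up the slope from front edge"""
    v=np.load("pose.npy");c,s=np.cos(v[2]),np.sin(v[2]);t=np.radians(20)
    def W(u,y):
        X=np.array([-73.5+u*np.cos(t)-h*np.sin(t),y,32+u*np.sin(t)+h*np.cos(t)])
        return [v[0]+c*X[0]-s*X[1],v[1]+s*X[0]+c*X[1],X[2]]
    q=[(x0,y0),(x0+sx,y0),(x0,y0+sy),(x0+sx,y0+sy)]
    a=np.float32([proj(p,W(*i))[::-1] for i in q]);b=np.float32([[(y0+sy-y)*k,(x0+sx-u)*k] for u,y in q])
    return cv2.warpPerspective(p["pixels"],cv2.getPerspectiveTransform(a,b),(int(sy*k),int(sx*k)),flags=cv2.INTER_CUBIC)
E
python3 - <<'E'
from h import *
out=[]
for n in("scene","top"):
    p=eyes.read_camera(n);p["pixels"]=cv2.imread(f"pics/{n}0.png")
    im=rect(p,4,60,10,90,80,5)
    for i in range(0,400,50): im[:8,i]=(0,0,255);im[i,:8]=(0,0,255)
    out.append(im)
cv2.imwrite("pics/r0.png",np.hstack(out))
E
```

```text
(no output)
```

View pics/r0.png

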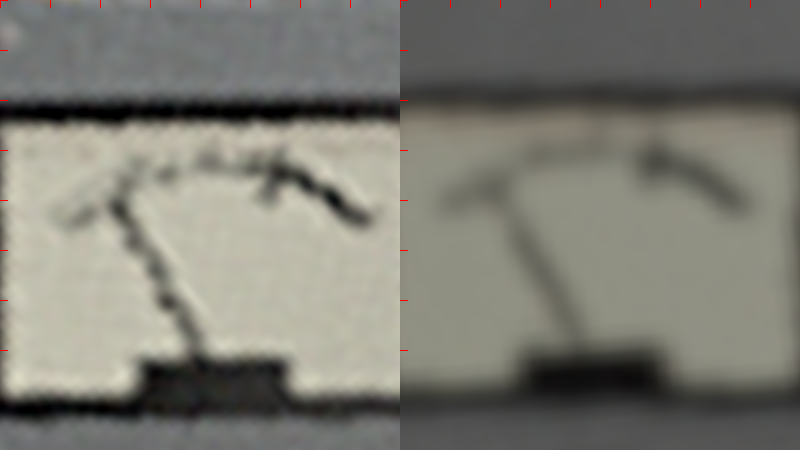

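```bash
python3 -m inch '[[[-0.055,-0.12,0],0,0.16],[[0,0,0.25],0,0.16],[[0,0,0.15],0,0.16],[[0,0,0.1],0,0.16],[[0,0,0],0,0.5],[[0,0,0],0,1],[[0,0,0],0,1],[[0,0,0],0,1],[[0,0,0],0,1],[[0,0,0],0,1]]'
```

```text
t: 17.65
eef_pos: [494.2, -93.8, 83.4]
tcp_rot: [3.139, -0.001, -2.782]
ft_force: [-1.7, 9.2, 1.7]
opening: 0.177
grip_force: 29.9
```

```bash
python3 -m inch '[[[0,0.02,0],0,1],[[0,0,0],1,1],[[0,0,0],1,1],[[0,0,0],1,1],[[0,0,0],1,1],[[0,0,0],1,1],[[0,0,0],1,1],[[0,0,0],1,1],[[0,0,0],1,1],[[0,0,0],1,1]]'
python3 - <<'E'
from h import *
s=eyes.read_camera("scene")
for n in ("needle_tip","lineup_mark","tone_line"): print(n,[(np.round(q["centre"],1),round(q["score"],2)) for q in eyes.spot_point(n,s)[:2]])
print(env.state()['moment'],env.state()['tcp_rot'])
E
```

```text
t: 18.9
eef_pos: [494.1, -93.2, 84.5]
tcp_rot: [3.141, -0.0, 2.713]
ft_force: [-4.9, 8.0, 18.4]
opening: 0.175
grip_force: 31.2
needle_tip [(array([259.1, 387.5]), 0.68)]
lineup_mark [(array([217.7, 386.7]), 0.93)]
tone_line [(array([241.2, 413.2]), 0.57)]
[1.63730246 0.95313407 0.02351161] [ 3.14085886e+00 -2.26841297e-04  2.71545618e+00]
```

```bash
python3 -m inch '[[[0,0,0],0,0.2],[[0,0,-0.02],0,0.2],[[0,0.01,-0.02],0,0.2],[[0,0,0],0,0.2],[[0,0,0],-1,0.2],[[0,0,0],-1,0.2],[[0,0,0],-1,0.2],[[0,0,0],-1,0.2],[[0,0,0],-1,0.2],[[0,0,0],-1,0.2]]'
cat > look.py <<'E'
from h import *
import sys
s=eyes.read_camera("scene");cv2.imwrite(f"pics/{sys.argv[1]}.png",s["pixels"][:,:,::-1])
im=rect(s,4,60,10,90,80,5).mean(2)
np.set_printoptions(linewidth=200)
# needle: dark streak search from pivot (211,376), radii 30..150px(6..30mm -> skip cover)
best=[]
for a in np.arange(-.7,.7,.02):
    r=np.arange(40,185,3);x=(211+r*np.sin(a)).astype(int);y=(376-r*np.cos(a)).astype(int)
    best.append((round(float(im[y,x].mean()),0),round(a,2)))
print("needle cand",sorted(best)[:6])
for n in ("needle_tip","lineup_mark","tone_line"): print(n,[(np.round(q["centre"],1),round(q["score"],2)) for q in eyes.spot_point(n,s)[:2]])
E
python3 look.py s6
```

```text
t: 20.35
eef_pos: [494.7, -93.4, 85.5]
tcp_rot: [3.141, -0.0, -3.041]
ft_force: [1.3, 0.6, 0.3]
opening: 0.403
grip_force: 0.0
needle cand [(98.0, np.float64(-0.32)), (99.0, np.float64(-0.3)), (103.0, np.float64(-0.34)), (105.0, np.float64(-0.28)), (111.0, np.float64(-0.36)), (115.0, np.float64(-0.26))]
needle_tip []
lineup_mark [(array([212.7, 386.6]), 0.69)]
tone_line [(array([240.4, 413.3]), 0.56)]
```

```bash
python3 -m inch '[[[0,0,0],-1,0.2],[[0,0,0],-1,0.2],[[0,0,0],-1,0.2],[[0,0,0],-1,0.2],[[0,0,0],0,0.2],[[0,0,0],0,1],[[0,0,0],0,1],[[0,0,0],0,1],[[0,0,0],0,1],[[0,0,0],0,1]]'
python3 -m inch '[[[0,0,0],1,1],[[0,0,0],1,1],[[0,0,0],1,1],[[0,0,0],1,1],[[0,0,0],1,1],[[0,0,0],1,1],[[0,0,0],1,1],[[0,0,0],1,1],[[0,0,0],1,1],[[0,0,0],0.5,1]]'
python3 -m inch '[[[0,0,0],0,1],[[0,0,0],0,0.2],[[0,0,0],0,0.2],[[0,0,0],0,0.2],[[0,0,0],-1,0.2],[[0,0,0],-1,0.2],[[0,0,0],-1,0.2],[[0,0,0],-1,0.2],[[0,0,0],-1,0.2],[[0,0,0],-1,0.2]]'
python3 look.py s7
```

```text
t: 21.8
eef_pos: [494.6, -93.2, 85.6]
tcp_rot: [3.141, -0.0, -2.695]
ft_force: [-0.1, 2.4, 0.4]
opening: 0.171
grip_force: 29.6
t: 23.05
eef_pos: [495.4, -93.5, 86.0]
tcp_rot: [3.141, 0.002, 2.757]
ft_force: [1.1, 1.0, 3.4]
opening: 0.171
grip_force: 31.3
t: 24.3
eef_pos: [494.6, -93.3, 85.5]
tcp_rot: [3.141, -0.0, -2.997]
ft_force: [0.9, -0.9, 0.3]
opening: 0.399
grip_force: 0.0
needle cand [(89.0, np.float64(-0.16)), (89.0, np.float64(-0.14)), (94.0, np.float64(-0.18)), (95.0, np.float64(-0.12)), (102.0, np.float64(-0.2)), (103.0, np.float64(-0.1))]
needle_tip []
lineup_mark [(array([216.6, 383.7]), 0.74)]
tone_line [(array([241.1, 411.5]), 0.44), (array([200.9, 314.2]), 0.37)]
```

```bash
cat >> look.py <<'E'
def ring(p):
    im=rect(p,13,70,-68,40,40,8).mean(2);im=cv2.GaussianBlur(im,(5,5),0)
    A=np.radians(np.arange(-60,90,3));v=[]
    for a in A:
        r=np.arange(12.5,16.5,.5)*8;y=((110-89.8)*8-r*np.cos(a)).astype(int);x=((-28+48.3)*8+r*np.sin(a)).astype(int);v.append(im[y,x].mean())
    v=np.array(v);return np.degrees(A[np.argmax(v)]).round(),np.round(v[::2]).astype(int)
print("ring",ring(s))
s["pixels"]=cv2.imread("pics/scene0.png");print("ring0",ring(s))
E
python3 -m inch '[[[0,0,0],-1,0.2],[[0,0,0],-1,0.2],[[0,0,0.01],-1,0.2],[[0,0,0],-1,0.2],[[0,0,0],0,0.2],[[0,0,0],0,1],[[0,0,0],0,1],[[0,0,0],0,1],[[0,0,0],0,1],[[0,0,0],0,1]]'
python3 -m inch '[[[0,0,0],1,1],[[0,0,0],1,1],[[0,0,0],1,1],[[0,0,0],1,1],[[0,0,0],1,1],[[0,0,0],1,1],[[0,0,0],1,1],[[0,0,0],1,1],[[0,0,0],1,1],[[0,0,0],0.5,1]]'
python3 -m inch '[[[0,0,0],0,1],[[0,0,0],0,0.2],[[0,0,0],0,0.2],[[0,0,0],0,0.2],[[0,0,0],-1,0.2],[[0,0,0],-1,0.2],[[0,0,0],-1,0.2],[[0,0,0],-1,0.2],[[0,0,0],-1,0.2],[[0,0,0],-1,0.2]]'
python3 look.py s8
```

```text
t: 25.75
eef_pos: [494.6, -93.2, 85.0]
tcp_rot: [3.141, -0.0, -2.651]
ft_force: [-0.2, 2.6, 0.0]
opening: 0.173
grip_force: 29.5
t: 27.0
eef_pos: [494.8, -93.5, 86.1]
tcp_rot: [-3.141, 0.001, 2.801]
ft_force: [-5.2, 1.3, 15.7]
opening: 0.166
grip_force: 30.2
t: 28.25
eef_pos: [494.7, -93.4, 84.8]
tcp_rot: [3.141, -0.0, -2.954]
ft_force: [-0.4, 0.5, 0.3]
opening: 0.401
grip_force: 0.0
needle cand [(87.0, np.float64(-0.66)), (87.0, np.float64(-0.64)), (88.0, np.float64(-0.68)), (88.0, np.float64(0.0)), (89.0, np.float64(-0.7)), (89.0, np.float64(0.02))]
needle_tip []
lineup_mark [(array([213.3, 384.8]), 0.92)]
tone_line [(array([238.7, 412.5]), 0.65)]
ring (np.float64(3.0), array([ 99, 104,  95,  90,  83,  81,  83,  82,  84,  95, 102, 105,  91,  68,  49,  40,  34,  37,  34,  37,  35,  29,  32,  33,  33]))
ring0 (np.float64(-57.0), array([116, 120, 109, 105,  95,  88,  91,  95,  86,  77,  87,  97,  80,  51,  34,  34,  30,  29,  31,  29,  25,  25,  26,  27,  29]))
```

```bash
python3 -m inch '[[[0,0,0],-1,0.2],[[0,0,0],-1,0.2],[[0,0,0],-1,0.2],[[0,0,0],0,0.2],[[0,0,0],0,0.2],[[0,0,0],0,1],[[0,0,0],0,1],[[0,0,0],0,1],[[0,0,0],0,1],[[0,0,0],0,1]]'
python3 -m inch '[[[0,0,0],1,1],[[0,0,0],1,1],[[0,0,0],1,1],[[0,0,0],1,1],[[0,0,0],1,1],[[0,0,0],1,1],[[0,0,0],1,1],[[0,0,0],1,1],[[0,0,0],1,1],[[0,0,0],0,1]]'
python3 -m inch '[[[0,0,0],0,1],[[0,0,0],0,0.2],[[0,0,0],0,0.2],[[0,0,0],0,0.2],[[0,0,0],-1,0.2],[[0,0,0],-1,0.2],[[0,0,0],-1,0.2],[[0,0,0],-1,0.2],[[0,0,0],-1,0.2],[[0,0,0],-1,0.2]]'
python3 look.py s9
```

```text
t: 29.7
eef_pos: [494.6, -93.2, 85.0]
tcp_rot: [3.141, -0.0, -2.695]
ft_force: [-0.1, 2.2, 0.4]
opening: 0.171
grip_force: 29.5
t: 30.95
eef_pos: [494.9, -93.5, 86.1]
tcp_rot: [-3.141, 0.001, 2.802]
ft_force: [-4.6, 1.3, 15.3]
opening: 0.169
grip_force: 29.9
t: 32.2
eef_pos: [494.7, -93.4, 84.8]
tcp_rot: [3.141, -0.0, -2.954]
ft_force: [-0.4, -0.1, -0.3]
opening: 0.401
grip_force: 0.0
needle cand [(87.0, np.float64(-0.68)), (87.0, np.float64(-0.66)), (88.0, np.float64(-0.7)), (88.0, np.float64(-0.64)), (90.0, np.float64(0.16)), (91.0, np.float64(-0.62))]
needle_tip [(array([259.2, 386. ]), 0.51)]
lineup_mark [(array([218.1, 385.3]), 0.81), (array([238.4, 411.2]), 0.4)]
tone_line [(array([239.9, 411.2]), 0.62)]
ring (np.float64(3.0), array([102, 105,  98,  97,  88,  83,  85,  78,  83,  98, 106, 103,  93,  71,  50,  39,  36,  40,  37,  31,  31,  38,  33,  29,  30]))
ring0 (np.float64(-57.0), array([116, 120, 109, 105,  95,  88,  91,  95,  86,  77,  87,  97,  80,  51,  34,  34,  30,  29,  31,  29,  25,  25,  26,  27,  29]))
```

```bash
python3 -m inch '[[[0,0,0],-1,0.2],[[0,0,0],-1,0.2],[[0,0,0],0,0.2],[[0,0,0],0,0.2],[[0,0,0],0,1],[[0,0,0],0,1],[[0,0,0],0,1],[[0,0,0],0,1],[[0,0,0],0,1],[[0,0,0],0,1]]'
python3 -m inch '[[[0,0,0],1,1],[[0,0,0],1,1],[[0,0,0],1,1],[[0,0,0],1,1],[[0,0,0],1,1],[[0,0,0],1,1],[[0,0,0],1,1],[[0,0,0],1,1],[[0,0,0],0,1],[[0,0,0],0,1]]'
python3 -m inch '[[[0,0,0],0,0.2],[[0,0,0],0,0.2],[[0,0,0],0,0.2],[[0,0,0],-1,0.2],[[0,0,0],-1,0.2],[[0,0,0],-1,0.2],[[0,0,-0.4],0,0.2],[[0,0,-0.6],0,0.2],[[0,-0.9,-0.8],0,0.2],[[0,-0.9,-0.8],0,0.2]]'
python3 look.py s10; python3 - <<'E'
from h import *
s=eyes.read_camera("scene");a=rect(s,4,60,10,90,80,5)[:,:,::-1]
t=eyes.read_camera("top");b=rect(t,4,60,10,90,80,5)[:,:,::-1]
cv2.imwrite("pics/r1.png",np.hstack([a,b]))
E
```

```text
t: 33.65
eef_pos: [494.7, -93.2, 85.0]
tcp_rot: [3.141, -0.0, -2.782]
ft_force: [0.3, 1.5, 0.3]
opening: 0.177
grip_force: 29.7
t: 34.9
eef_pos: [495.0, -93.3, 85.5]
tcp_rot: [3.141, 0.001, 2.803]
ft_force: [-0.7, 2.1, 6.4]
opening: 0.17
grip_force: 31.2
t: 36.15
eef_pos: [487.3, -187.3, 229.5]
tcp_rot: [3.142, 0.0, 3.066]
ft_force: [0.9, 0.3, 0.5]
opening: 0.402
grip_force: 0.0
needle cand [(114.0, np.float64(0.3)), (116.0, np.float64(0.28)), (119.0, np.float64(0.32)), (123.0, np.float64(0.26)), (131.0, np.float64(0.34)), (134.0, np.float64(0.24))]
needle_tip []
lineup_mark [(array([215.1, 385.7]), 0.78)]
tone_line [(array([240.3, 415.2]), 0.55)]
ring (np.float64(-57.0), array([142, 143, 132, 133, 125, 118, 120, 122, 109, 102, 115, 123, 103,  72,  53,  44,  36,  39,  43,  41,  38,  37,  37,  36,  38]))
ring0 (np.float64(-57.0), array([116, 120, 109, 105,  95,  88,  91,  95,  86,  77,  87,  97,  80,  51,  34,  34,  30,  29,  31,  29,  25,  25,  26,  27,  29]))
```

View pics/r1.png

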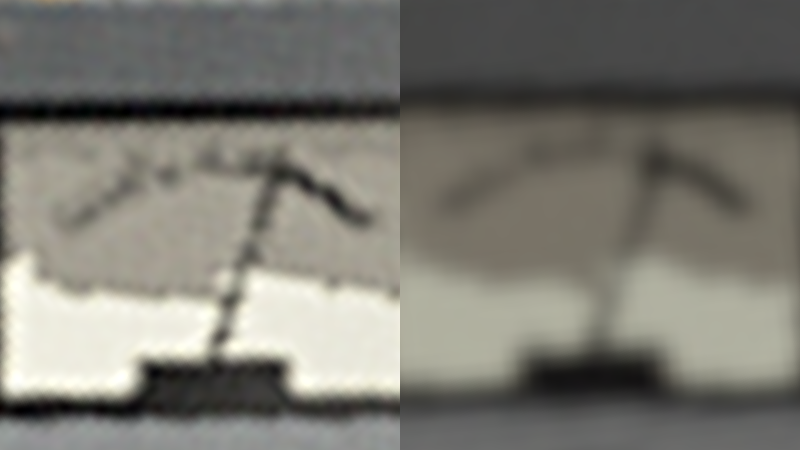

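The needle lies on the bold mark in both views (about 0.29 rad right). The ring's line is where it was, and the arm is clear of the console.

```bash
python3 -c "
from cell import env
print(env.job_done())"
```

```text
the job is handed in; nothing more can be done
None
```

The job is handed in: in the last pictures I took of each, the headphone wheel was at its lower stop, the needle on the bold mark and the tone ring where it started; the gripper is open and clear of everything, and no verdict came back.

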